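# Pack the L-shaped and straight ballast plates into their tray

## Task

Put the tube shaker's ballast plates away: pack the L-shaped plate and the straight plate that fits beside it together into the shallow grey tray, each turned as needed so that both lie flat on the tray's floor, handles up. Set them down rather than dropping them, and leave the longer straight plate, which belongs to another tray, where it is.

Things in the scene. Friction and masses are not known exactly. Their poses are not given: they have to be found in the camera images.
- tray_in (a point): Shallow open grey metal tray, fixed to the table; this point is the centre of its inner floor, 4 mm above the table. Inside 120 mm along its x by 170 mm along its y, walls 4 mm thick, rim 20 mm above the table; a small lug stands out 15 mm from the rim at each y end. z is up.
- l_plate_grip (a point): Loose aluminium L plate, 10 mm thick, 0.3 kg; point: centre of its handle, a black bar 50 mm along the plate's y, 12 thick, 16 high, centre 38 mm above the underside, on two posts, open below. Outline from this point, mm: bar x -37.5..12.5, y -62.5..87.5; foot x 12.5..62.5, y -62.5..-12.5 (so 100 x 150, free corner at +x +y). z up. Fits with its y along the tray's y, either way round.
- short_plate_grip (a point): Shorter straight aluminium plate, loose, 50 mm along its x, 100 along its y, 10 thick, 0.16 kg; it fills the free corner of the L, its y along the tray's y. Point: centre of its handle, over the plate's middle: a black bar 44 mm along the plate's x (across the plate), 12 thick, 16 high, centre 38 mm above the underside, on two posts. z up.
- long_plate_grip (a point): Longer straight aluminium plate, loose, 50 mm along its x, 150 along its y, 10 thick: it does not fit beside the L and stays where it is. Point: centre of its handle, which is like the short plate's. The two straight plates may start in each other's place.

How it is judged:
By the outcome, as a careful person would: the job done as asked, in the order asked, and still so for the second after the job is handed in, with the robot touching nothing.
It also fails if it takes over 51 s, if anything falls off the work surface, if the arm or the gripper's body presses on something with over 40 N, if the wrist force passes 120 N, or if a joint passes its speed limit or range.

## Robot

A 6-joint arm with a two-finger parallel gripper is mounted at the origin on a cart in front of the work surface, level with it; the furniture and walls round the work are solid. World frame = base frame: x ahead of the robot, y to its left, z up, the work surface at z = 0. Lengths are in m, angles in rad, forces in N, time in s.
With the tool pointing down it reaches from about 0.3 to 0.75 m from the base axis. Payload 8.5 kg.
Tool frame: the origin (TCP) lies at the very end of the fingers, on their centre line; the grasp point (between the pads) lies 19 mm behind it; z points along the fingers, y is the line along which they close (so a half turn about z gives the same grasp; the last joint's range is limited). The gripper opens to 85 mm and grips with 20 to 120 N. Pads are 22 mm wide; open, the fingers measure 114 mm over their backs; the gripper's body (76 mm by 85 mm) begins 54 mm behind the grasp point. The pads swing forward as they close: fully open they stand 13 mm farther back than shut.
Start: joints at [-1.561, 0.381, 1.297, -0, 1.464, -0.215], TCP at [0.123, -0.536, 0.231] pointing down, gripper open.
Joint ranges: [-3.11, 3.11], [-0.89, 2.33], [0.22, 2.48], [-1.42, 4.56], [0.17, 2.85], [-2.88, 2.88]. Speed limits (rad/s): [2.39, 2.39, 3.14, 3.14, 3.14, 3.14].

## Interface

Orientations are given as a unit quaternion [x, y, z, w].
In Python, from bench import arm gives the robot as it stands.
- The arm moves only by the tool step_arm, never from a script. Its argument "moves" is a list of rows, each a list of 3 entries, a list of its own where there are three numbers: the turn, a rotation vector about the tool's x, y, z each as a share of pi rad, from -1 to 1, then the shift along the tool's x, y, z each as a share of 400 mm, from -1 to 1, then the opening, from 0 (shut) to 1 (fully open). A call has exactly 8 rows; each row shifts and turns the commanded pose from where the row before left it, along the tool's axes as they then stand; what a row does not reach is not made up. A row lasts 1/8 s, in which the tool goes at most 62.5 mm and 10.7 degrees, less where a joint would pass 70% of its speed; a pose out of reach is approached as far as the arm can. A call with a number of a shift or a turn outside -1 to 1 is refused whole. A call with a gripper value outside its range is refused whole. The fingers move at their own pace and stop on an object; the grip force is fixed at half the most. Time passes only in rows, so rows that do not move let the fingers close, or fill a call up. It gives the time, the measured TCP pose, the force, the opening and the grip force at its end, in the units of the state.
- arm.get_obs(): the state, without advancing time (a new reading comes with each control period).
- arm.capture(name): name is "scene" or "top" or "wrist"; returns the picture (384x512x3 uint8, red, green, blue); there is no depth.
- arm.calibration(name): a dict with "mtx" (3x3 intrinsics, pixels), "D" ([k1, k2, p1, p2, k3] as OpenCV has them; the pictures are not rectified), "xyz" and "orientation" of the camera in the world. Camera axes: x right, y down, z forward; pixel columns grow to the right and rows downward; lengths in m; the calibration is good to about 2 mm. A picture is of the moment at which its call begins: read the wrist's pose just before it. calibration takes no time and is no camera call; for the wrist camera it gives the pose at the moment of the call.
- arm.hand_in(): hands the job in; it is judged then, once.
The state is a dict: "time": time; "q": joint angles; "qd": joint speeds; "effort": joint torques, N m; "ee_pos": TCP position; "orientation": TCP orientation; "wrist_force": force on the tool from outside, world axes, zero at the start; "wrist_torque": the same for the moment, N m; "finger_gap": opening from 0.0 (shut) to 1.0 (fully open); "gripper_force": force on a finger pad.
Only numpy, scipy, OpenCV 4.12 (cv2) and the standard library are available. Lean on these libraries where they do the work, as an engineer would, in place of code of your own. Each camera call takes 0.05 s, during which the arm holds its last target. There are 200 camera calls.

## Working session

There is one attempt and no reset: what is moved stays moved. The work goes in short steps, Python scripts to look and compute and a tool call to move; the robot and the scene stay as the last step left them, time stands still between calls to the robot, and variables do not carry over. Pictures are saved under pics/ and viewed, at most 10 in all, crops included, and the job is handed in when it is done.

Besides the shell and the picture viewer there is one more tool, called after ">>>" in YAML: its name, and indented under it one key for each argument. step_arm: Moves the arm, as the interface text tells. Its arguments: {"type":"object","properties":{"moves":{"type":"array"}},"required":["moves"]}

```bash
mkdir -p pics; cat > h.py <<'E'
from bench import arm
import numpy as np, cv2
from scipy.spatial.transform import Rotation as R
def ray(cal,uv):
    K=np.array(cal["mtx"],float);D=np.array(cal["D"],float)
    p=cv2.undistortPoints(np.array(uv,float).reshape(-1,1,2),K,D).reshape(-1,2)
    d=np.c_[p,np.ones(len(p))]
    return np.array(cal["xyz"]),R.from_quat(cal["orientation"]).apply(d)
def plane(cal,uv,z):
    o,d=ray(cal,uv);return o+d*((z-o[2])/d[:,2])[:,None]
def proj(cal,P):
    Rm=R.from_quat(cal["orientation"]).inv();P=np.atleast_2d(P)
    rv=Rm.as_rotvec();t=-Rm.apply(np.array(cal["xyz"]))
    return cv2.projectPoints(P.astype(float),rv,t,np.array(cal["mtx"],float),np.array(cal["D"],float))[0].reshape(-1,2)
def snap(n,f):
    c=arm.calibration(n);im=arm.capture(n)
    cv2.imwrite("pics/"+f,cv2.cvtColor(im,cv2.COLOR_RGB2BGR));return c,im
E
python3 - <<'E'
from h import *
a=snap("top","top0.png");b=snap("scene","scene0.png")
for c in(a,b):print(c[0])
i=np.hstack([a[1],b[1]])
cv2.imwrite("pics/top0x.png",cv2.cvtColor(cv2.resize(a[1],(800,600),interpolation=cv2.INTER_CUBIC),cv2.COLOR_RGB2BGR))
print(arm.get_obs())
E
```

```text
{'mtx': array([[388.19911062,   0.        , 257.09582122],
       [  0.        , 388.19911062, 189.42405876],
       [  0.        ,   0.        ,   1.        ]]), 'D': array([0.04471113, 0.        , 0.        , 0.        , 0.        ]), 'xyz': array([ 0.37558124, -0.01127858,  0.94836822]), 'orientation': array([-0.69887446,  0.70792426, -0.07079278,  0.07352629])}
{'mtx': array([[418.61836307,   0.        , 258.90743418],
       [  0.        , 418.61836307, 192.86478433],
       [  0.        ,   0.        ,   1.        ]]), 'D': array([-0.05278055,  0.        ,  0.        ,  0.        ,  0.        ]), 'xyz': array([-0.01052683,  0.54825267,  0.5518225 ]), 'orientation': array([-0.33528017,  0.80560942, -0.45339729,  0.18169084])}
{'time': 0.1, 'q': array([-1.56130314e+00,  3.81114789e-01,  1.29817667e+00,  1.10693377e-05,
        1.46359936e+00, -2.15281951e-01]), 'qd': array([ 3.14342244e-05, -3.17139837e-04, -2.38042501e-03,  1.16516035e-03,
        1.31980638e-03, -4.75604740e-04]), 'effort': array([ 5.30874997e-03, -4.49221087e+01, -2.31659281e+01, -9.40245991e-05,
        3.65709180e-03, -3.30693425e-06]), 'ee_pos': array([ 0.12259556, -0.53588763,  0.23078375]), 'orientation': array([ 9.93691020e-01,  1.12150507e-01,  7.21428684e-05, -6.45087246e-04]), 'wrist_force': array([ 0.02528871,  0.11024023, -0.31141832]), 'wrist_torque': array([0.02381999, 0.02008145, 0.03984017]), 'gripper_force': 0.0, 'finger_gap': 1.0005004272558442}
```

View pics/top0x.png

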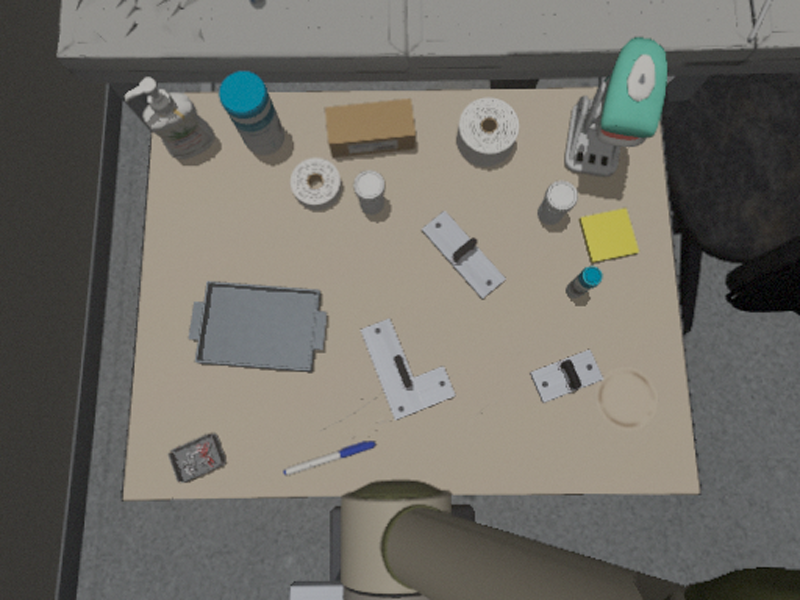

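View pics/scene0.png

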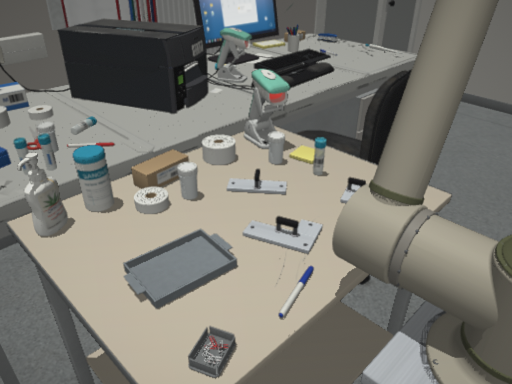

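The top view (800x600) shows the tray at about (260,327), the L's handle at (403,371), the short plate at (567,376) and the long plate at (463,255). Next I'll enlarge crops to read the corners.

```bash
python3 - <<'E'
import cv2,numpy as np
im=cv2.imread("pics/top0.png")
def crop(x,y,w,h,s):
    c=cv2.resize(im[y:y+h,x:x+w],None,fx=s,fy=s,interpolation=cv2.INTER_CUBIC)
    for k in range(0,w,10): cv2.line(c,(k*s,0),(k*s,6),(0,0,255),1); cv2.putText(c,str(x+k),(k*s,16),0,.35,(0,0,255))
    for k in range(0,h,10): cv2.line(c,(0,k*s),(6,k*s),(0,0,255),1); cv2.putText(c,str(y+k),(0,k*s+4),0,.35,(0,0,255))
    return c
A=crop(118,175,98,70,8);cv2.imwrite("pics/cA.png",A)
B=crop(225,200,70,70,6);C=crop(335,220,55,40,6)
M=np.zeros((420,750,3),np.uint8);M[:,:420]=B;M[:240,420:750]=C;cv2.imwrite("pics/cB.png",M)
E
```

```text
(no output)
```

View pics/cA.png

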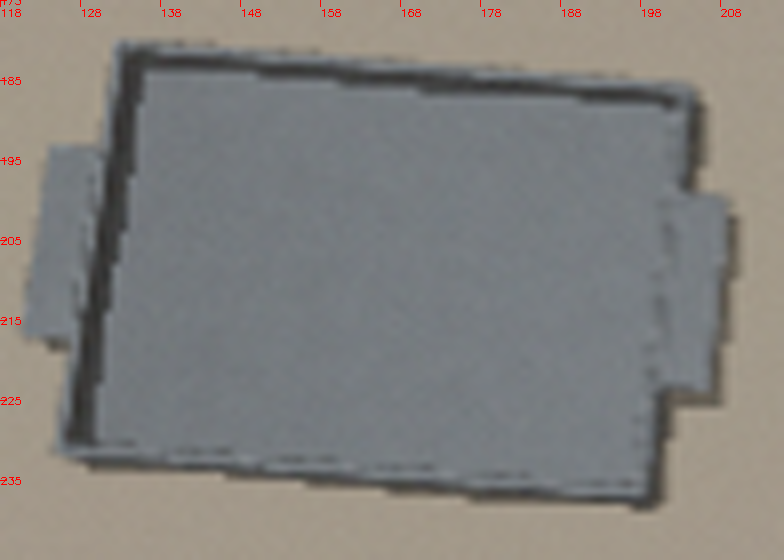

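View pics/cB.png

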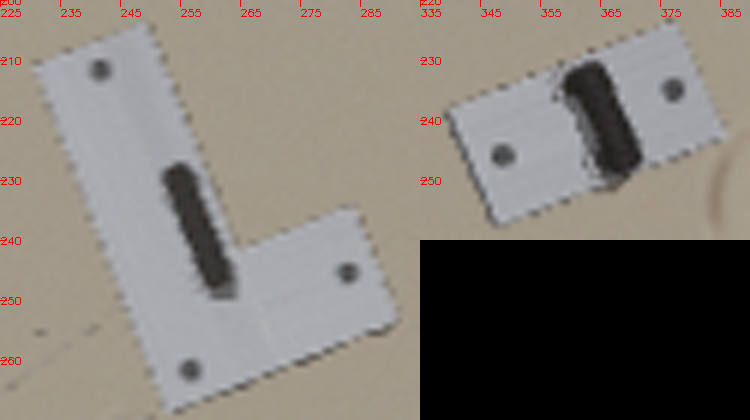

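```bash
cat > fit.py <<'E'
from h import *
def fit(M,W):
    M=np.array(M,float);W=W[:,:2];m,w=M.mean(0),W.mean(0);H=(M-m).T@(W-w)
    a=np.arctan2(H[0,1]-H[1,0],H[0,0]+H[1,1]);Rm=np.array([[np.cos(a),-np.sin(a)],[np.sin(a),np.cos(a)]])
    t=w-Rm@m;return t,np.degrees(a),np.abs(W-(M@Rm.T+t)).max()
E
python3 - <<'E'
from fit import *
c=arm.calibration("top")
T=[(132.75,180.5),(204.9,186),(199.9,237.9),(125.5,231.5)]
# tray y = image-left, x = image-up
print("tray",fit([(.064,.089),(.064,-.089),(-.064,-.089),(-.064,.089)],plane(c,T,.02)))
L=[(231,211.2),(250,204),(264.7,241.2),(283.8,234.5),(291.7,253),(253,268.7)]
print("L",fit(np.array([(-37.5,87.5),(12.5,87.5),(12.5,-12.5),(62.5,-12.5),(62.5,-62.5),(-37.5,-62.5)])/1e3,plane(c,L,.01)))
print(plane(c,[(225+200/6,200+230/6)],.046))
S=[(339.5,238.3),(377.3,223.3),(386.3,243),(347.8,257.7)]
print("S",fit([(.025,.05),(.025,-.05),(-.025,-.05),(-.025,.05)],plane(c,S,.01)))
print(plane(c,[(335+182/6,220+118/6)],.046))
o=arm.get_obs();r=R.from_quat(o["orientation"]).as_matrix();print(r.round(3))
print(R.from_quat(arm.calibration("wrist")["orientation"]).as_matrix().round(2),arm.calibration("wrist")["xyz"])
E
```

```text
tray (array([0.52376542, 0.21199421]), np.float64(-5.20616342707612), np.float64(0.0019389164439427842))
L (array([ 0.44925595, -0.00961889]), np.float64(-69.26504946773888), np.float64(0.001569582032691641))
[[ 0.44720118 -0.01037445  0.046     ]]
S (array([ 0.44213098, -0.25980461]), np.float64(20.28807975830682), np.float64(0.0006813951453706335))
[[ 0.44140389 -0.25633007  0.046     ]]
[[ 0.975  0.223 -0.   ]
 [ 0.223 -0.975  0.001]
 [ 0.    -0.001 -1.   ]]
[[ 0.22 -0.94 -0.26]
 [-0.97 -0.22 -0.06]
 [-0.    0.27 -0.96]] [ 0.18849264 -0.52077887  0.37241208]
```

>>> step_arm:
  moves:
    - [[0,0,-0.0433],[0,0,0],1]
    - [[0,0,0],[0.094,-0.0725,0],1]
    - [[0,0,0],[0.094,-0.0725,0],1]
    - [[0,0,0],[0.094,-0.0725,0],1]
    - [[0,0,0],[0.094,-0.0725,0],1]
    - [[0,0,0],[0.094,-0.0725,0],1]
    - [[0,0,0],[0.094,-0.0725,0],1]
    - [[0,0,0],[0.094,-0.0725,0],1]

```text
time: 1.1
ee_pos: [0.2977, -0.2518, 0.2312]
orientation: [0.984, 0.179, 0.0, -0.0]
wrist_force: [0.9, -0.2, -0.6]
finger_gap: 0.999
gripper_force: 0.0
```

>>> step_arm:
  moves:
    - [[0,0,0],[0.094,-0.0725,0],1]
    - [[0,0,0],[0.094,-0.0725,0],1]
    - [[0,0,0],[0.094,-0.0725,0],1]
    - [[0,0,0],[0.094,-0.0725,0],1]
    - [[0,0,0],[0.094,-0.0725,0],1]
    - [[0,0,0],[0.094,-0.0725,0],1]
    - [[0,0,0],[0,0,0],1]
    - [[0,0,0],[0,0,0],1]

```text
time: 2.1
ee_pos: [0.4465, -0.011, 0.2311]
orientation: [0.984, 0.18, -0.0, -0.0]
wrist_force: [-0.5, -0.6, -0.1]
finger_gap: 1.002
gripper_force: 0.0
```

```bash
cat >> h.py <<'E'
def togo(x,y,z,head):
    o=arm.get_obs();r=R.from_quat(o["orientation"]).as_matrix()
    h=np.degrees(np.arctan2(r[1,0],r[0,0]));d=np.array([x,y,z])-o["ee_pos"]
    t=np.radians(head);ax=np.array([[np.cos(t),np.sin(t),0],[np.sin(t),-np.cos(t),0],[0,0,-1]])
    print("t",round(o["time"],2),"pos",o["ee_pos"].round(4),"head",h.round(2),"tilt",r[:2,2].round(4),"F",o["wrist_force"].round(1),"gap",round(o["finger_gap"],3),"q1,q6",o["q"][[0,5]].round(2))
    print("turn z total",round(-(head-h)/180,4),"shift (after turn)",(ax@d/.4).round(4))
E
python3 - <<'E'
from h import *
togo(.448,-.010,.231,20.7)
c,im=snap("wrist","w1.png")
print(proj(c,[(.448,-.01,.046),(.449,-.0096,.046)]))
cv2.imwrite("pics/w1x.png",cv2.cvtColor(cv2.resize(im,(800,600)),cv2.COLOR_RGB2BGR))
np.save("w1.npy",c,allow_pickle=True)
E
```

```text
t 2.1 pos [ 0.4465 -0.011   0.2311] head 20.7 tilt [-0.0009 -0.    ] F [-0.5 -0.6 -0.1] gap 1.002 q1,q6 [-0.29  0.92]
turn z total -0.0 shift (after turn) [ 0.0045 -0.001   0.0002]
[[261.73127843 167.58699777]
 [261.71203149 166.54831041]]
```

View pics/w1x.png

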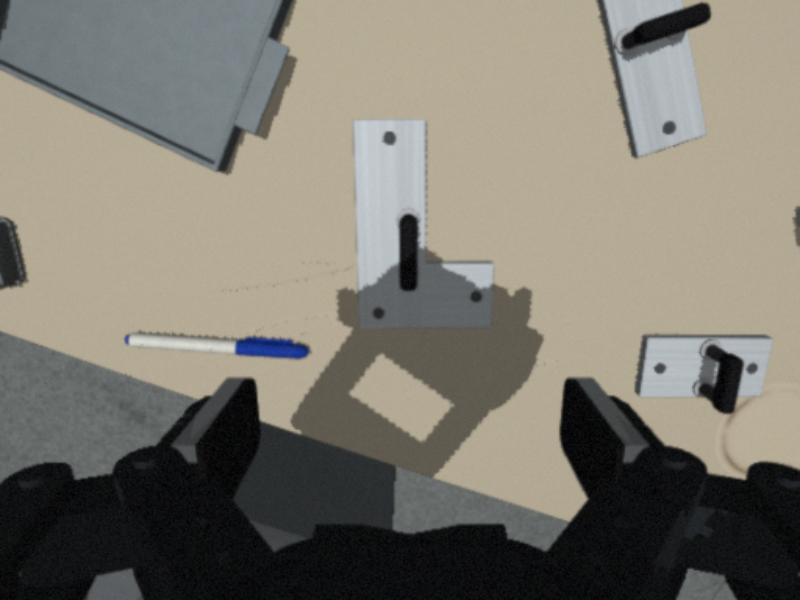

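The wrist view (800x600) shows the L's handle at (408,216)–(408,290), with its bar pointing straight up the image, so the heading is right. The plate corners are at (354,121), (425,121), (493,263), (491,327) and (361,328).

```bash
python3 - <<'E'
from fit import *
c=np.load("w1.npy",allow_pickle=True).item()
s=1.5625
print(plane(c,np.array([(409,214),(408,290),(408.5,252)])/s,.044))
print("L",fit(np.array([(-37.5,87.5),(12.5,87.5),(62.5,-12.5),(62.5,-62.5),(-37.5,-62.5)])/1e3,plane(c,np.array([(354,121),(425,121),(493,263),(491,327),(361,328)])/s,.01)))
print("S",plane(c,np.array([(644,337),(771,337),(771,396),(640,393)])/s,.01).mean(0))
print("tray corner",plane(c,np.array([(222,170)])/s,.02))
togo(.450,-.0095,.026,20.7)
E
```

```text
[[ 0.47681643  0.0008938   0.044     ]
 [ 0.42954892 -0.01631121  0.044     ]
 [ 0.45364175 -0.00754183  0.044     ]]
L (array([ 0.45134755, -0.00827814]), np.float64(-68.77584339867103), np.float64(0.001707901797197063))
S [ 0.44655489 -0.25894514  0.01      ]
tray corner [[0.45753395 0.12885831 0.02      ]]
t 2.15 pos [ 0.4464 -0.0114  0.2312] head 20.63 tilt [-0.0006 -0.    ] F [-0.3  0.5  0.5] gap 1.003 q1,q6 [-0.29  0.92]
turn z total -0.0004 shift (after turn) [ 0.0101 -0.0013  0.5129]
```

>>> step_arm:
  moves:
    - [[0,0,-0.001],[0.011,-0.002,0],0.6]
    - [[0,0,0],[0,0,0.1],0.6]
    - [[0,0,0],[0,0,0.1],0.6]
    - [[0,0,0],[0,0,0.1],0.6]
    - [[0,0,0],[0,0,0.1],0.6]
    - [[0,0,0],[0,0,0.075],0.6]
    - [[0,0,0],[0,0,0.05],0.6]
    - [[0,0,0],[0,0,0],0.6]

```text
time: 3.15
ee_pos: [0.4501, -0.009, 0.0205]
orientation: [0.984, 0.18, -0.001, -0.001]
wrist_force: [0.0, -0.5, 0.0]
finger_gap: 0.6
gripper_force: 0.0
```

>>> step_arm:
  moves:
    - [[0,0,0],[0,0,0],0]
    - [[0,0,0],[0,0,0],0]
    - [[0,0,0],[0,0,0],0]
    - [[0,0,0],[0,0,0],0]
    - [[0,0,0],[0,0,0],0]
    - [[0,0,0],[0,0,0],0]
    - [[0,0,0],[0,0,0],0]
    - [[0,0,0],[0,0,0],0]

```text
time: 4.15
ee_pos: [0.4511, -0.0087, 0.0223]
orientation: [0.983, 0.181, 0.001, 0.0]
wrist_force: [-1.5, -0.0, 5.2]
finger_gap: 0.128
gripper_force: 59.2
```

>>> step_arm:
  moves:
    - [[0,0,0],[0,0,-0.03],0]
    - [[0,0,0],[0,0,-0.06],0]
    - [[0,0,0],[0,0,-0.09],0]
    - [[0,0,0],[0,0,-0.09],0]
    - [[0,0,-0.04],[0,0,0],0]
    - [[0,0,-0.05],[0,0,0],0]
    - [[0,0,-0.05],[0,0,0],0]
    - [[0,0,-0.05],[0,0,0],0]

```text
time: 5.15
ee_pos: [0.4503, -0.0084, 0.13]
orientation: [0.886, 0.464, 0.0, 0.0]
wrist_force: [0.1, -0.2, -3.1]
finger_gap: 0.127
gripper_force: 59.0
```

>>> step_arm:
  moves:
    - [[0,0,-0.05],[0,0,0],0]
    - [[0,0,-0.05],[0,0,0],0]
    - [[0,0,-0.04],[0,0,0],0]
    - [[0,0,-0.026],[0,0,0],0]
    - [[0,0,0],[0,0,0],0]
    - [[0,0,0],[0,0,0],0]
    - [[0,0,0],[0,0,0],0]
    - [[0,0,0],[0,0,0],0]

```text
time: 6.15
ee_pos: [0.4506, -0.0085, 0.1294]
orientation: [0.738, 0.675, -0.0, -0.0]
wrist_force: [0.2, 0.1, -2.8]
finger_gap: 0.128
gripper_force: 59.0
```

```bash
python3 - <<'E'
from h import *
togo(.507,.198,.13,84.8)
E
```

```text
t 6.15 pos [ 0.4506 -0.0085  0.1294] head 84.91 tilt [-0.  0.] F [ 0.2  0.1 -2.8] gap 0.128 q1,q6 [-0.28 -0.19]
turn z total 0.0006 shift (after turn) [ 0.527   0.0935 -0.0016]
```

>>> step_arm:
  moves:
    - [[0,0,0],[0.05,0.01,0],0]
    - [[0,0,0],[0.09,0.016,0],0]
    - [[0,0,0],[0.09,0.016,0],0]
    - [[0,0,0],[0.09,0.016,0],0]
    - [[0,0,0],[0.09,0.016,0],0]
    - [[0,0,0],[0.067,0.012,0],0]
    - [[0,0,0],[0.05,0.0075,0],0]
    - [[0,0,0],[0,0,0],0]

```text
time: 7.15
ee_pos: [0.5065, 0.1989, 0.1291]
orientation: [0.737, 0.676, -0.0, -0.0]
wrist_force: [-0.3, -1.0, -2.3]
finger_gap: 0.125
gripper_force: 59.0
```

```bash
python3 - <<'E'
from h import *
togo(.507,.198,.13,84.8)
c,im=snap("wrist","w2.png")
cv2.imwrite("pics/w2x.png",cv2.cvtColor(cv2.resize(im,(800,600)),cv2.COLOR_RGB2BGR))
np.save("w2.npy",c,allow_pickle=True)
E
```

```text
t 7.15 pos [0.5065 0.1989 0.1291] head 85.01 tilt [-0.0003 -0.0001] F [-0.3 -1.  -2.3] gap 0.125 q1,q6 [0.16 0.24]
turn z total 0.0012 shift (after turn) [-0.0021  0.0014 -0.0023]
```

View pics/w2x.png

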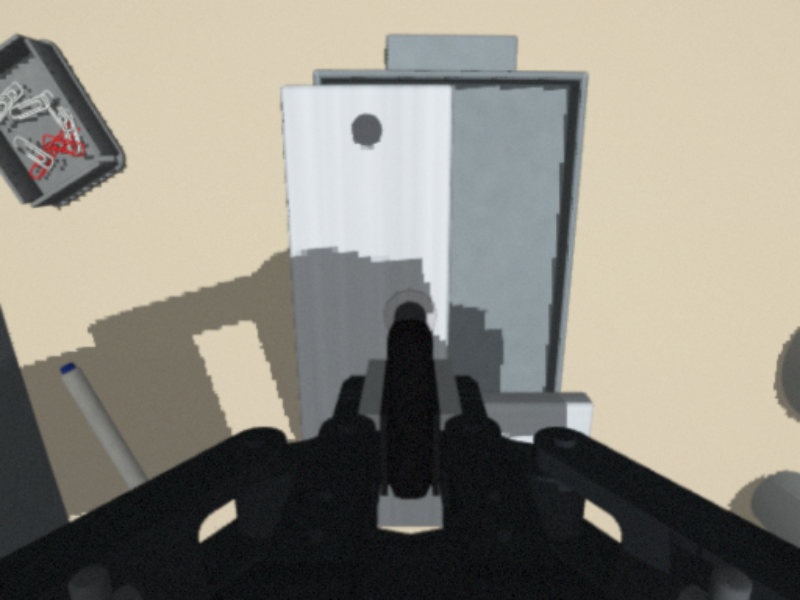

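The wrist view shows the tray's far rim outer corners at (314,71) and (588,73), with the right rim running down to (563,393). The held L has its +y end corners at (282,86) and (452,86) and its foot corner at (591,394).

```bash
python3 - <<'E'
from fit import *
c=np.load("w2.npy",allow_pickle=True).item();s=1.5625
rim=plane(c,np.array([(314,71),(588,73),(563,393)])/s,.02);print(rim)
# tray frame from far corners
d=rim[1]-rim[0];print("rim len",np.linalg.norm(d),"tray x ang",np.degrees(np.arctan2(d[1],d[0])), "side ang",np.degrees(np.arctan2(*(rim[1]-rim[2])[[1,0]])))
a=np.radians(-5.2);X=np.array([np.cos(a),np.sin(a)]);Y=np.array([-X[1],X[0]])
m=rim[:2].mean(0)[:2]-.089*Y;print("tray centre",m, "from side", (rim[2][:2]-m)@X)
P=plane(c,np.array([(282,86),(452,86),(591,394)])/s,.117)
print(P);print("L",fit(np.array([(-37.5,87.5),(12.5,87.5),(62.5,-12.5)])/1e3,P))
E
```

```text
[[0.47216153 0.30875891 0.02      ]
 [0.59754681 0.2974861  0.02      ]
 [0.58474024 0.13719815 0.02      ]]
rim len 0.1258910013763486 tray x ang -5.137384883589225 side ang 85.43192638339359
tray centre [0.52678787 0.2144888 ] from side 0.06471890800932277
[[0.47811335 0.2893694  0.117     ]
 [0.52600577 0.28512505 0.117     ]
 [0.56604645 0.18606467 0.117     ]]
L (array([0.50657066, 0.20053445]), np.float64(-4.615157946946513), np.float64(0.0030186034854329247))
```

>>> step_arm:
  moves:
    - [[0,0,0.001],[0.0005,0.006,0],0]
    - [[0,0,0],[0,0,0.05],0]
    - [[0,0,0],[0,0,0.06],0]
    - [[0,0,0],[0,0,0.06],0]
    - [[0,0,0],[0,0,0.04],0]
    - [[0,0,0],[0,0,0.025],0]
    - [[0,0,0],[0,0,0.01],0]
    - [[0,0,0],[0,0,0],0]

```text
time: 8.2
ee_pos: [0.5091, 0.198, 0.0316]
orientation: [0.739, 0.674, 0.0, 0.0]
wrist_force: [-0.2, 0.0, -2.9]
finger_gap: 0.126
gripper_force: 58.9
```

```bash
python3 - <<'E'
from h import *
togo(.509,.199,.0263,84.8)
E
```

```text
t 8.2 pos [0.5091 0.198  0.0316] head 84.74 tilt [0.0004 0.0001] F [-0.2  0.  -2.9] gap 0.126 q1,q6 [0.15 0.25]
turn z total -0.0003 shift (after turn) [ 0.0025 -0.0006  0.0132]
```

Lowering the last 5 mm gently, onto contact.

>>> step_arm:
  moves:
    - [[0,0,0],[0.001,0,0.003],0]
    - [[0,0,0],[0,0,0.003],0]
    - [[0,0,0],[0,0,0.003],0]
    - [[0,0,0],[0,0,0.002],0]
    - [[0,0,0],[0,0,0.002],0]
    - [[0,0,0],[0,0,0.001],0]
    - [[0,0,0],[0,0,0],0]
    - [[0,0,0],[0,0,0],0]

```text
time: 9.2
ee_pos: [0.509, 0.1985, 0.0263]
orientation: [0.739, 0.674, 0.0, 0.0]
wrist_force: [-1.8, -0.9, 5.5]
finger_gap: 0.132
gripper_force: 60.2
```

>>> step_arm:
  moves:
    - [[0,0,0],[0,0,0],0.4]
    - [[0,0,0],[0,0,0],0.4]
    - [[0,0,0],[0,0,0],0.4]
    - [[0,0,0],[0,0,0],0.4]
    - [[0,0,0],[0,0,-0.05],0.4]
    - [[0,0,0],[0,0,-0.12],0.4]
    - [[0,0,0],[0,0,-0.15],0.4]
    - [[0,0,0],[0,0,-0.15],0.6]

```text
time: 10.2
ee_pos: [0.5087, 0.1984, 0.2156]
orientation: [0.739, 0.674, -0.0, -0.0]
wrist_force: [1.2, -0.5, -0.3]
finger_gap: 0.592
gripper_force: 0.0
```

```bash
python3 - <<'E'
from h import *
c,im=snap("wrist","w3.png")
cv2.imwrite("pics/w3x.png",cv2.cvtColor(cv2.resize(im,(800,600)),cv2.COLOR_RGB2BGR))
np.save("w3.npy",c,allow_pickle=True)
togo(.4445,-.2585,.215,20.3)
E
```

```text
t 10.25 pos [0.5112 0.199  0.2239] head 84.77 tilt [0.0134 0.0021] F [ 0.9 -0.   7.8] gap 0.6 q1,q6 [0.16 0.25]
turn z total 0.3582 shift (after turn) [-0.5533  1.0149  0.0222]
```

View pics/w3x.png

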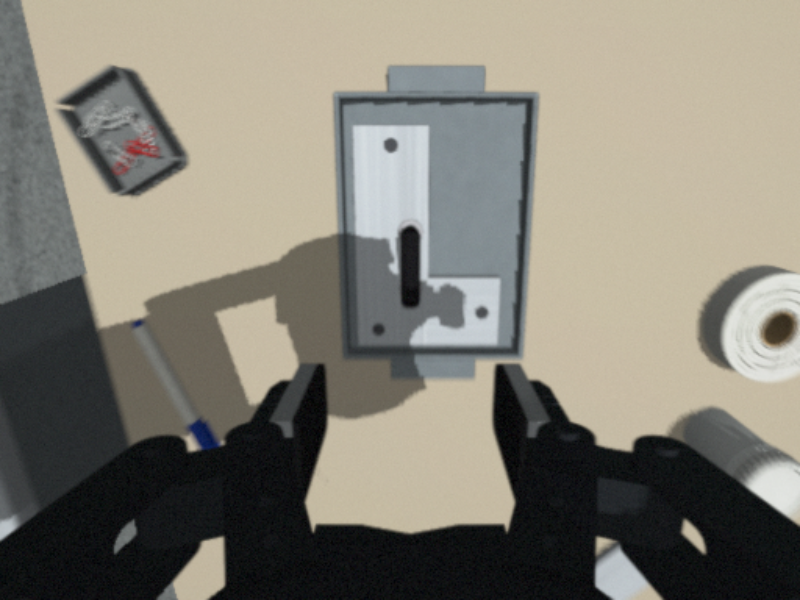

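The L lies flat in the tray, with its inner corner at (429,277) and +y end corners at (354,125) and (429,126). The tray's inner right wall meets the floor near x=520, and its far wall near y=103.

```bash
python3 - <<'E'
from fit import *
c=np.load("w3.npy",allow_pickle=True).item();s=1.5625
print(c["xyz"])
P=plane(c,np.array([(354,125),(429,126),(429,277),(500,277),(498,347)])/s,.014)
t,a,e=fit(np.array([(-37.5,87.5),(12.5,87.5),(12.5,-12.5),(62.5,-12.5),(62.5,-62.5)])/1e3,P);print("L",t,a,e)
rim=plane(c,np.array([(334,93),(538,94),(521,357),(344,355)])/s,.02)
T,b,e=fit([(-.064,.089),(.064,.089),(.064,-.089),(-.064,-.089)],rim);print("tray",T,b,e)
ra=np.radians(b);X=np.array([np.cos(ra),np.sin(ra)]);Y=np.array([-X[1],X[0]])
o=t-T;lx,ly=o@X,o@Y;print("L in tray mm",lx*1e3,ly*1e3)
sx=((lx+.0125)+.06)/2;sy=((ly-.0125)+.085)/2;print("short in tray",sx,sy,"rel L",(sx-lx),(sy-ly),"world",T+sx*X+sy*Y)
E
```

```text
[0.51465209 0.26617275 0.35722226]
L [0.50962116 0.19856777] -5.340786145006308 0.0011549777768492253
tray [0.52699079 0.21618104] -5.353219942127967 0.002058353047938055
L in tray mm -15.650633675792188 -19.15695975151647
short in tray 0.028424683162103906 0.026671520124241767 rel L 0.04407531683789609 0.045828479875758235 world [0.55777983 0.24008434]
```

>>> step_arm:
  moves:
    - [[0,0,0.055],[0,0,0],0.6]
    - [[0,0,0.055],[0,0,0],0.6]
    - [[0,0,0.055],[0,0,0],0.6]
    - [[0,0,0.055],[0,0,0],0.6]
    - [[0,0,0.055],[0,0,0],0.6]
    - [[0,0,0.055],[0,0,0],0.6]
    - [[0,0,0.028],[0,0,0],0.6]
    - [[0,0,0],[-0.03,0.06,0],0.6]

```text
time: 11.25
ee_pos: [0.5059, 0.1724, 0.2133]
orientation: [0.984, 0.177, -0.0, -0.0]
wrist_force: [1.0, -0.9, -0.2]
finger_gap: 0.602
gripper_force: 0.0
```

>>> step_arm:
  moves:
    - [[0,0,0],[-0.06,0.11,0],0.6]
    - [[0,0,0],[-0.06,0.11,0],0.6]
    - [[0,0,0],[-0.06,0.11,0],0.6]
    - [[0,0,0],[-0.06,0.11,0],0.6]
    - [[0,0,0],[-0.06,0.11,0],0.6]
    - [[0,0,0],[-0.06,0.11,0],0.6]
    - [[0,0,0],[-0.06,0.11,0],0.6]
    - [[0,0,0],[-0.06,0.11,0],0.6]

```text
time: 12.25
ee_pos: [0.4477, -0.2265, 0.2136]
orientation: [0.984, 0.176, 0.0, 0.0]
wrist_force: [0.3, -0.2, -0.2]
finger_gap: 0.599
gripper_force: 0.0
```

```bash
python3 - <<'E'
from h import *
togo(.4445,-.2585,.215,20.3)
E
```

```text
t 12.25 pos [ 0.4477 -0.2265  0.2136] head 20.31 tilt [0.0002 0.    ] F [ 0.3 -0.2 -0.2] gap 0.599 q1,q6 [-0.7   0.51]
turn z total 0.0 shift (after turn) [-0.0353  0.0723 -0.0036]
```

>>> step_arm:
  moves:
    - [[0,0,0],[-0.0153,0.0323,0],0.6]
    - [[0,0,0],[-0.02,0.04,0],0.6]
    - [[0,0,0],[0,0,0.06],0.6]
    - [[0,0,0],[0,0,0.06],0.6]
    - [[0,0,0],[0,0,0.06],0.6]
    - [[0,0,0],[0,0,0],0.6]
    - [[0,0,0],[0,0,0],0.6]
    - [[0,0,0],[0,0,0],0.6]

```text
time: 13.25
ee_pos: [0.4454, -0.2571, 0.1427]
orientation: [0.984, 0.177, 0.001, 0.001]
wrist_force: [-0.6, 0.5, -0.4]
finger_gap: 0.597
gripper_force: 0.0
```

```bash
python3 - <<'E'
from h import *
togo(.4445,-.2585,.022,20.3)
c,im=snap("wrist","w4.png")
cv2.imwrite("pics/w4x.png",cv2.cvtColor(cv2.resize(im,(800,600)),cv2.COLOR_RGB2BGR))
np.save("w4.npy",c,allow_pickle=True)
E
```

```text
t 13.25 pos [ 0.4454 -0.2571  0.1427] head 20.34 tilt [ 0.0014 -0.0013] F [-0.6  0.5 -0.4] gap 0.597 q1,q6 [-0.75  0.46]
turn z total 0.0002 shift (after turn) [-0.0034  0.0025  0.3018]
```

View pics/w4x.png

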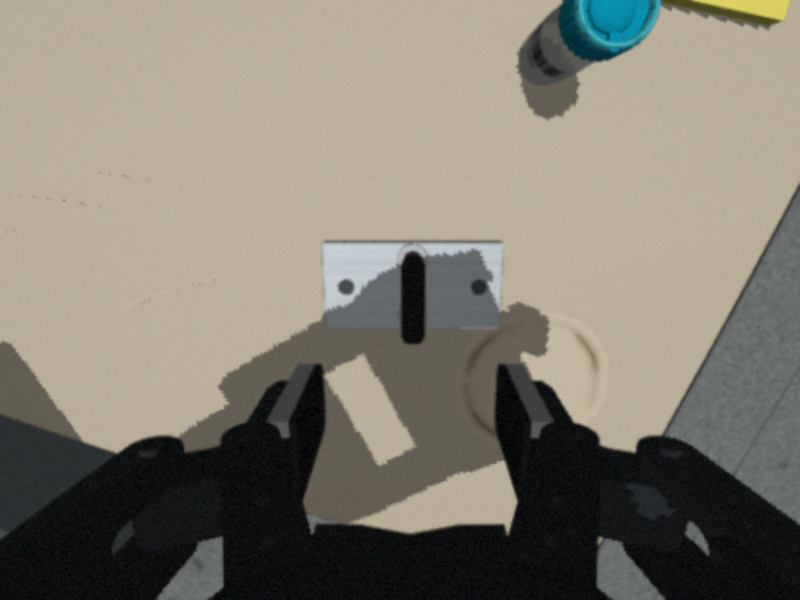

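The short plate is aligned with the tool. Its top corners are at (323,242), (502,242), (499,327) and (325,328), and the handle runs from (413,252) to (413,343).

```bash
python3 - <<'E'
from fit import *
c=np.load("w4.npy",allow_pickle=True).item();s=1.5625
t,a,e=fit([(.025,.05),(.025,-.05),(-.025,-.05),(-.025,.05)],plane(c,np.array([(323,242),(502,242),(499,327),(325,328)])/s,.01));print(t,a,e)
print(plane(c,np.array([(413,252),(413,343)])/s,.046).mean(0))
togo(t[0],t[1],.0215,a)
E
```

```text
[ 0.44518177 -0.25902091] 20.480107047440626 0.0016085719223147
[ 0.44757352 -0.25822256  0.046     ]
t 13.3 pos [ 0.4453 -0.2571  0.1426] head 20.33 tilt [ 0.0013 -0.0012] F [ 0.8  0.  -0.4] gap 0.6 q1,q6 [-0.75  0.46]
turn z total -0.0008 shift (after turn) [-0.002   0.0044  0.3028]
```

>>> step_arm:
  moves:
    - [[0,0,0],[0,0.0044,0.03],0.6]
    - [[0,0,0],[0,0,0.07],0.6]
    - [[0,0,0],[0,0,0.08],0.6]
    - [[0,0,0],[0,0,0.07],0.6]
    - [[0,0,0],[0,0,0.035],0.6]
    - [[0,0,0],[0,0,0.015],0.6]
    - [[0,0,0],[0,0,0],0.6]
    - [[0,0,0],[0,0,0],0]

```text
time: 14.3
ee_pos: [0.4459, -0.2589, 0.0225]
orientation: [0.984, 0.176, 0.0, 0.001]
wrist_force: [0.0, -0.4, -0.9]
finger_gap: 0.402
gripper_force: 0.0
```

>>> step_arm:
  moves:
    - [[0,0,0],[0,0,0],0]
    - [[0,0,0],[0,0,0],0]
    - [[0,0,0],[0,0,0],0]
    - [[0,0,0],[0,0,0],0]
    - [[0,0,0],[0,0,0],0]
    - [[0,0,0],[0,0,0],0]
    - [[0,0,0],[0,0,0],0]
    - [[0,0,0],[0,0,0],0]

```text
time: 15.3
ee_pos: [0.4459, -0.2588, 0.0224]
orientation: [0.984, 0.176, 0.0, 0.001]
wrist_force: [-0.5, 0.7, 4.8]
finger_gap: 0.129
gripper_force: 59.3
```

```bash
python3 - <<'E'
from h import *
togo(.5573,.2390,.14,-5.3)
E
```

```text
t 15.3 pos [ 0.4459 -0.2588  0.0224] head 20.32 tilt [ 0.0009 -0.0009] F [-0.5  0.7  4.8] gap 0.129 q1,q6 [-0.76  0.46]
turn z total 0.1423 shift (after turn) [ 0.1625 -1.265  -0.2939]
```

>>> step_arm:
  moves:
    - [[0,0,0],[0,0,-0.03],0]
    - [[0,0,0],[0,0,-0.08],0]
    - [[0,0,0],[0,0,-0.1],0]
    - [[0,0,0],[0,0,-0.0839],0]
    - [[0,0,0.0473],[0,0,0],0]
    - [[0,0,0.05],[0,0,0],0]
    - [[0,0,0.045],[0,0,0],0]
    - [[0,0,0],[0.01,-0.06,0],0]

```text
time: 16.3
ee_pos: [0.4516, -0.2356, 0.1397]
orientation: [0.999, -0.048, 0.0, 0.0]
wrist_force: [0.1, 1.8, -1.0]
finger_gap: 0.124
gripper_force: 58.8
```

>>> step_arm:
  moves:
    - [[0,0,0],[0.015,-0.115,0],0]
    - [[0,0,0],[0.015,-0.115,0],0]
    - [[0,0,0],[0.015,-0.115,0],0]
    - [[0,0,0],[0.015,-0.115,0],0]
    - [[0,0,0],[0.015,-0.115,0],0]
    - [[0,0,0],[0.015,-0.115,0],0]
    - [[0,0,0],[0.015,-0.115,0],0]
    - [[0,0,0],[0.015,-0.115,0],0]

```text
time: 17.3
ee_pos: [0.5335, 0.1285, 0.1398]
orientation: [0.999, -0.046, 0.0, 0.0]
wrist_force: [0.8, -0.6, -1.4]
finger_gap: 0.128
gripper_force: 58.8
```

>>> step_arm:
  moves:
    - [[0,0,0],[0.015,-0.115,0],0]
    - [[0,0,0],[0.01,-0.1,0],0]
    - [[0,0,0],[0.0075,-0.07,0],0]
    - [[0,0,0],[0,0,0],0]
    - [[0,0,0],[0,0,0],0]
    - [[0,0,0],[0,0,0],0]
    - [[0,0,0],[0,0,0],0]
    - [[0,0,0],[0,0,0],0]

```text
time: 18.3
ee_pos: [0.5571, 0.2388, 0.1394]
orientation: [0.999, -0.047, -0.0, 0.0]
wrist_force: [0.8, -0.7, -1.7]
finger_gap: 0.13
gripper_force: 58.9
```

```bash
python3 - <<'E'
from h import *
togo(.5573,.2390,.0264,-5.3)
c,im=snap("wrist","w5.png")
cv2.imwrite("pics/w5x.png",cv2.cvtColor(cv2.resize(im,(800,600)),cv2.COLOR_RGB2BGR))
np.save("w5.npy",c,allow_pickle=True)
E
```

```text
t 18.3 pos [0.5571 0.2388 0.1394] head -5.33 tilt [-0. -0.] F [ 0.8 -0.7 -1.7] gap 0.13 q1,q6 [0.21 1.87]
turn z total -0.0002 shift (after turn) [ 0.0005 -0.0005  0.2824]
```

>>> step_arm:
  moves:
    - [[0,0,0],[0,0,0.03],0]
    - [[0,0,0],[0,0,0.06],0]
    - [[0,0,0],[0,0,0.06],0]
    - [[0,0,0],[0,0,0.05],0]
    - [[0,0,0],[0,0,0.03],0]
    - [[0,0,0],[0,0,0.01],0]
    - [[0,0,0],[0,0,0],0]
    - [[0,0,0],[0,0,0],0]

```text
time: 19.35
ee_pos: [0.5574, 0.2393, 0.044]
orientation: [0.999, -0.046, 0.001, -0.0]
wrist_force: [-0.4, 0.4, -1.0]
finger_gap: 0.127
gripper_force: 58.8
```

```bash
python3 - <<'E'
from h import *
togo(.5573,.2390,.0264,-5.3)
c,im=snap("top","t2.png");a=snap("scene","s2.png")[1]
np.save("t2.npy",c,allow_pickle=True)
A=cv2.resize(im[160:260,105:235],(520,400),interpolation=cv2.INTER_CUBIC);B=cv2.resize(a[215:315,105:175+0+0],(280,400),interpolation=cv2.INTER_CUBIC)
B=cv2.resize(a[215:310,110:250],(280,190),interpolation=cv2.INTER_CUBIC)
w=cv2.imread("pics/w5.png")[:,:,::-1];W=cv2.resize(w,(280,210))
M=np.zeros((400,800,3),np.uint8);M[:,:520]=A;M[:190,520:]=B;M[190:,520:]=W
cv2.imwrite("pics/m2.png",M[:,:,::-1])
E
```

```text
t 19.35 pos [0.5574 0.2393 0.044 ] head -5.3 tilt [0.0013 0.0003] F [-0.4  0.4 -1. ] gap 0.127 q1,q6 [0.21 1.87]
turn z total 0.0 shift (after turn) [-0.0002  0.0008  0.0439]
```

View pics/m2.png

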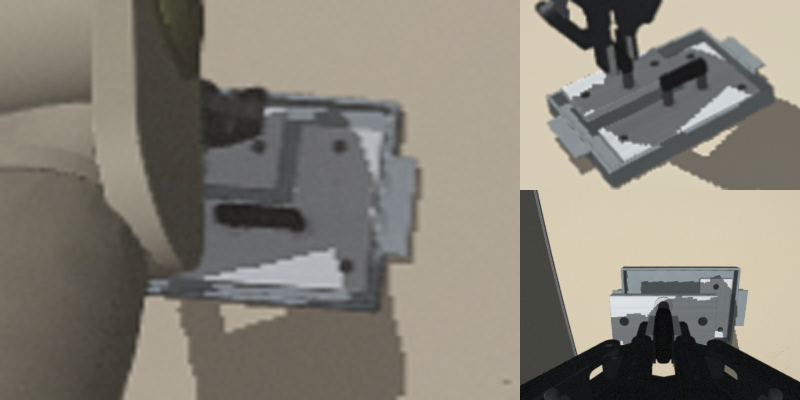

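The top crop shows the short plate just above the free corner, with visible gaps to the L's bar (y≈185) and foot (x≈285). Lowering it gently.

>>> step_arm:
  moves:
    - [[0,0,0],[0,0,0.01],0]
    - [[0,0,0],[0,0,0.01],0]
    - [[0,0,0],[0,0,0.01],0]
    - [[0,0,0],[0,0,0.006],0]
    - [[0,0,0],[0,0,0.004],0]
    - [[0,0,0],[0,0,0.003],0]
    - [[0,0,0],[0,0,0.0015],0]
    - [[0,0,0],[0,0,0],0]

```text
time: 20.45
ee_pos: [0.5571, 0.2393, 0.0265]
orientation: [0.999, -0.046, 0.0, -0.0]
wrist_force: [-3.3, 0.0, 6.4]
finger_gap: 0.129
gripper_force: 60.1
```

It made contact at the expected height (0.0265). Releasing and retreating.

>>> step_arm:
  moves:
    - [[0,0,0],[0,0,0],0.4]
    - [[0,0,0],[0,0,0],0.4]
    - [[0,0,0],[0,0,0],0.4]
    - [[0,0,0],[0,0,0],0.4]
    - [[0,0,0],[0,0,-0.05],0.4]
    - [[0,0,0],[0,0,-0.12],0.4]
    - [[0,0,0],[0,0,-0.15],0.4]
    - [[0,0,0],[0,0,-0.1],0.4]

```text
time: 21.45
ee_pos: [0.5573, 0.2393, 0.1964]
orientation: [0.999, -0.046, 0.001, -0.0]
wrist_force: [0.1, 0.1, -0.1]
finger_gap: 0.4
gripper_force: 0.0
```

>>> step_arm:
  moves:
    - [[0,0,0],[0,0.1,0],0.4]
    - [[0,0,0],[0,0.1,0],0.4]
    - [[0,0,0],[0,0.1,0],0.4]
    - [[0,0,0],[0,0.1,0],0.4]
    - [[0,0,0],[0,0.1,0],0.4]
    - [[0,0,0],[0,0.1,0],0.4]
    - [[0,0,0],[0,0,0],0.4]
    - [[0,0,0],[0,0,0],0.4]

```text
time: 22.45
ee_pos: [0.5349, 0.0008, 0.1935]
orientation: [0.999, -0.046, -0.0, -0.0]
wrist_force: [0.9, -0.3, -0.3]
finger_gap: 0.402
gripper_force: 0.0
```

```bash
python3 - <<'E'
from h import *
im=snap("top","t3.png")[1];a=snap("scene","s3.png")[1]
A=cv2.resize(im[160:260,105:235],(520,400),interpolation=cv2.INTER_CUBIC);B=cv2.resize(a[215:310,110:250],(280,190),interpolation=cv2.INTER_CUBIC)
M=np.zeros((400,800,3),np.uint8);M[:,:520]=A;M[:190,520:]=B;M[190:,520:]=cv2.resize(im,(280,210))
cv2.imwrite("pics/m3.png",M[:,:,::-1]);print(arm.get_obs()["wrist_force"],arm.get_obs()["qd"].round(3))
E
```

```text
[ 0.50702142  0.79691002 -0.31371502] [ 0.002 -0.    -0.002  0.     0.002 -0.001]
```

View pics/m3.png

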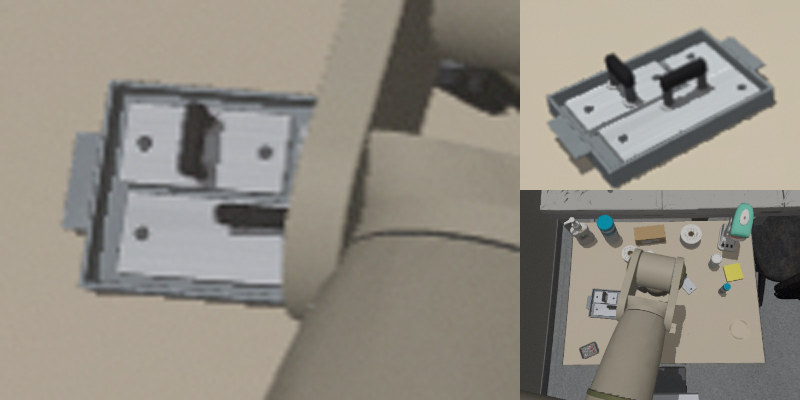

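Both plates lie flat inside the tray with their handles up, side by side with clear gaps between them. The arm is clear of everything.

```bash
python3 -c "
from bench import arm
print(arm.hand_in())"
```

```text
the job is handed in; nothing more can be done
None
```

The L plate and the short straight plate are packed flat in the grey tray with their handles up, the long plate was left where it was, and the job was handed in at about 22.6 s.

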